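# Kit the trackball tray, then hold it out level with a quarter turn

### The arm

A 6-joint arm with a two-finger parallel gripper is mounted at the origin on a cart in front of the work surface, level with it; the furniture and walls round the work are solid. World frame = base frame: x ahead of the robot, y to its left, z up, the work surface at z = 0. Lengths are in m, angles in rad, forces in N, time in s.
With the tool pointing down it reaches from about 0.25 to 0.775 m from the base axis. Payload 4 kg.
Tool frame: the origin (TCP) lies on the centre line of the jaws, within the pads' length; the fingertips stand 14 mm ahead of it and the grasp point (between the pads) lies 5 mm behind it (robot.tcp_to_tips is the distance from the TCP to the fingertips, in m); z points along the fingers, y is the line along which they close (so a half turn about z gives the same grasp; the last joint's range is limited). The gripper opens to 94 mm and grips with 3 to 60 N. Pads are 16 mm wide; open, the fingers measure 119 mm over their backs; the gripper's body (75 mm by 177 mm) begins 78 mm behind the grasp point.
Start: joints at [-1.383, 0.087, 1.371, -0, 1.684, -0.103], TCP at [0.158, -0.527, 0.22] pointing down, gripper open.
Joint ranges: [-3.1, 3.1], [-0.76, 2.03], [0.27, 2.55], [-1.08, 4.22], [0.17, 2.65], [-2.57, 2.57]. Speed limits (rad/s): [2.79, 2.79, 3.14, 3.14, 3.14, 3.14].

### API

Orientations are given as [roll, pitch, yaw] about the fixed x, y, z axes, in that order (R = Rz(yaw) Ry(pitch) Rx(roll)).
In Python, from bench import robot gives the robot as it stands.
- The arm moves only by the tool carry_out, never from a script. Its argument "increments" is a list of rows, each a list of 3 entries, a list of its own where there are three numbers: the closure in counts, from 0 (fully open) to 255 (shut), then the shift along the tool's x, y, z in mm, then the turn about the tool's z in degrees. In form: [[fingers, [dx, dy, dz], twist], ...]. A call has 1 to 8 rows; each row shifts and turns the commanded pose from where the row before left it, along the tool's axes as they then stand; what a row does not reach is not made up. A row lasts 1/10 s, in which the tool goes at most 50 mm and 8.59 degrees, less where a joint would pass 70% of its speed; a pose out of reach is approached as far as the arm can. A call with a gripper value outside its range is refused whole. The fingers move at their own pace and stop on an object; the grip force is fixed at half the most. Time passes only in rows, so rows that do not move let the fingers close. It gives the time, the measured TCP pose, the force, the opening and the grip force at its end, in the units of the state.
- robot.get_obs(): the state, without advancing time (a new reading comes with each control period).
- robot.snapshot(name): name is "side" or "top" or "wrist"; returns the picture (400x640x3 uint8, blue, green, red); there is no depth.
- robot.get_calibration(name): a dict with "vfov" (degrees; the focal length in pixels is half the picture's height over the tangent of half this angle, whatever the lens; pixels are square), "cx", "cy" (the principal point, pixels), "T" (4x4, takes a point from camera to world coordinates). Camera axes: x right, y down, z forward; pixel columns grow to the right and rows downward; lengths in m; the calibration is good to about 2 mm. A picture is of the moment at which its call begins: read the wrist's pose just before it. get_calibration takes no time and is no camera call; for the wrist camera it gives the pose at the moment of the call.
- robot.close_job(): hands the job in; it is judged then, once.
The state is a dict: "time": time; "joint_positions": joint angles; "qvel": joint speeds; "joint_torque": joint torques, N m; "tool_pos": TCP position; "ee_rot": TCP orientation; "wrist_force": force on the tool from outside, world axes, zero at the start; "wrist_torque": the same for the moment, N m; "width": finger opening in m; "finger_force": force on a finger pad.
Only numpy, scipy, OpenCV 4.12 (cv2) and the standard library are available. Lean on these libraries where they do the work, as an engineer would, in place of code of your own. Each camera call takes 0.05 s, during which the arm holds its last target. There are 200 camera calls.

### The job

Make up the trackball's job tray and hold it out for the technician at the right-hand bench: first lay the black cleaning brush flat in its bay on the tray, head in the wide end and handle in the narrow end, and let go of it. Then lift the tray by the black rubber grip in its middle and carry it over, slowly and level, with a quarter turn anticlockwise (seen from above), and finish while still holding it, motionless and level, a hand's breadth above the middle of the opened trackball base, its orange pull loop pointing to the right and square to that base. The red ball must stay in the middle of its dish throughout; do not drag or tip the tray, drop the brush from a height or disturb the things round about.

Things in the scene. Friction and masses are not known exactly. Their poses are not given: they have to be found in the camera images.
- tray: Light grey job tray, 146 mm (x) by 218 mm (y), 6 mm thick deck, loose, 0.27 to 0.39 kg, on a 3 mm blue mat. Origin on its underside straight below the grip, z up. Orange pull loop on its -x side (out to x = -109 mm), blue-grey dish on its +y half, brush bay on its -y half. Starts with the loop roughly towards the robot (yaw within 0.3 rad of 0); with the loop pointing right its yaw is +pi/2.
- rubber_grip: Upright black rubber grip fixed in the tray's middle; axes as the tray's, origin at the centre of its underside, 26 mm above the tray's underside. A bar along the tray's y: 42 mm long, 26 mm high, 14 mm thick along the tray's x (close the fingers along the tray's x), on a web 10 mm thick. 30 N or more of grip holds it well.
- dish (a point): Lowest point of the blue-grey dish, 70 mm from the grip on the tray's +y side and 7 mm above the tray's underside: a shallow bowl of 82 mm outer diameter, radius of curvature 110 mm, in which the ball lies loose.
- ball_center (a point): Centre of the loose red trackball ball, 40 mm diameter, 50 g; it starts at the bottom of the dish, its centre 27 mm above the tray's underside, and rolls if the tray is tilted or jerked.
- loop (a point): Outer part of the orange pull loop, 100 mm from the grip on the tray's -x side.
- bay (a point): Middle of the brush bay's floor, 6 mm above the underside, 84 mm from the grip to the tray's -y. The bay runs along the tray's x, end walls at x = -65 and +65 mm. Dark walls, 8 mm high, only at the ends: wide pocket (x 36 to 65 mm), 11 mm to the outer and 26 mm to the grip side of this line, for the head; narrow pocket (x -65 to -38 mm), 10 mm to either side, for the handle end. Open between.
- brush: Black cleaning brush, 121 mm long (its y), 9 mm thick, 25 g. Head at its -y end, soft bristles out to its +x; body 16 mm wide (x -14 to +2 mm, centre line x = -6 mm), narrowing to 10 mm at the handle end. Origin on the underside at mid length. Lies flat right of the tray, yaw within 0.7 rad of pi/2. Seated, its yaw is the tray's + pi/2, bristles towards the grip, centre line over the bay's.
- brush_head (a point): Point on the brush's centre line in the middle of its thickness, 50 mm from mid length towards the head.
- brush_tail (a point): Point on the brush's centre line in the middle of its thickness, 50 mm from mid length towards the handle end.
- trackball: Opened dark trackball base, 112 mm (x) by 100 mm (y), with an empty grey ring socket in its middle, 34 mm high; fixed on the right-hand bench, whose top is level with the other bench. Origin under the socket; axes nearly the world's.
- loupe: Black bench loupe, 35 mm wide and 34 mm high, loose bystander; origin under its centre.
- parts_pot: Round clear pot with white lid, 44 mm wide and 32 mm high, loose bystander; origin under its centre.
- tape_black: Roll of black tape, 70 mm wide and 18 mm high, loose bystander; origin under its centre.

How it is judged:
By the outcome, as a careful person would: the job done as asked, in the order asked, and still so for the second after the job is handed in, while the arm keeps its last pose, push and grip.
It also fails if it takes over 66 s, if anything falls off the work surface, if the arm or the gripper's body presses on something with over 40 N, if the wrist force passes 120 N, or if a joint passes its speed limit or range.

## Working session

There is one attempt and no reset: what is moved stays moved. The work goes in short steps, Python scripts to look and compute and a tool call to move; the robot and the scene stay as the last step left them, time stands still between calls to the robot, and variables do not carry over. Pictures are saved under pics/ and viewed, at most 10 in all, crops included, and the job is handed in when it is done.

Besides the shell and the picture viewer there is one more tool, called after "Request:" as name(argument=value, ...), one argument or row to a line, values as JSON. carry_out: Moves the arm, as the interface text tells. Its arguments: {"type":"object","properties":{"increments":{"type":"array","items":{"type":"array"}}},"required":["increments"]}

```bash
ls; mkdir -p pics
cat > h.py <<'E'
import numpy as np, cv2
from bench import robot
def ray(cal,u,v,shape=(400,640)):
    f=shape[0]/2/np.tan(np.radians(cal["vfov"])/2)
    T=np.array(cal["T"]); d=T[:3,:3]@np.array([(u-cal["cx"])/f,(v-cal["cy"])/f,1.])
    return T[:3,3],d
def plane(cal,u,v,z):
    o,d=ray(cal,u,v); return o+d*(z-o[2])/d[2]
def proj(cal,p):
    T=np.array(cal["T"]); f=200/np.tan(np.radians(cal["vfov"])/2)
    c=T[:3,:3].T@(np.array(p)-T[:3,3]); return cal["cx"]+f*c[0]/c[2],cal["cy"]+f*c[1]/c[2]
E
python3 - <<'E'
from h import *
o=robot.get_obs(); print({k:np.round(v,3) for k,v in o.items()}, robot.tcp_to_tips)
for n in("top","side"):
    c=robot.get_calibration(n); print(n,c["vfov"],c["cx"],c["cy"],{k:v for k,v in c.items() if k not in("T","vfov","cx","cy")},np.round(c["T"],3).tolist()); cv2.imwrite(f"pics/{n}0.png",robot.snapshot(n))
E
```

```text
pics
{'time': np.float64(0.0), 'joint_positions': array([-1.383,  0.088,  1.372, -0.   ,  1.684, -0.103]), 'qvel': array([-0.   , -0.001,  0.002, -0.001,  0.   , -0.001]), 'joint_torque': array([-1.0000e-03, -3.4018e+01, -3.0243e+01,  7.2000e-02,  3.3000e-02,
       -0.0000e+00]), 'tool_pos': array([ 0.158, -0.526,  0.218]), 'ee_rot': array([-3.139, -0.   ,  0.291]), 'wrist_force': array([1.128, 0.462, 0.221]), 'wrist_torque': array([-0.003, -0.003, -0.054]), 'finger_force': np.float64(0.0), 'width': np.float64(0.094)} 0.014
top 46.324733205151894 321.5319348911454 198.31368828586832 {} [[-0.015, -0.996, 0.091, 0.384], [-1.0, 0.016, 0.007, 0.119], [-0.009, -0.091, -0.996, 1.312], [0.0, 0.0, 0.0, 1.0]]
side 46.79851073612945 321.3150534856934 199.00238674605217 {} [[-0.927, -0.182, 0.327, 0.106], [-0.374, 0.472, -0.798, 1.093], [-0.009, -0.863, -0.506, 0.673], [0.0, 0.0, 0.0, 1.0]]
```

View pics/top0.png

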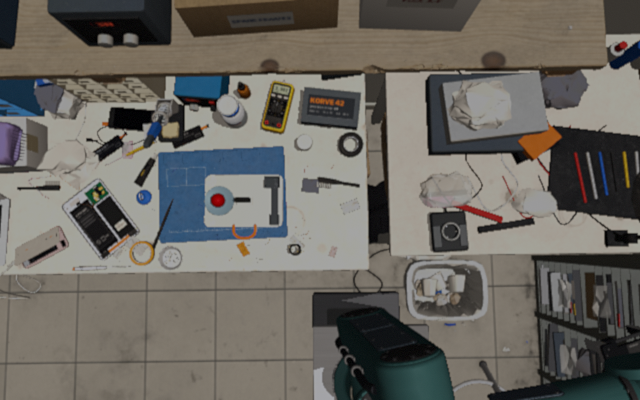

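View pics/side0.png

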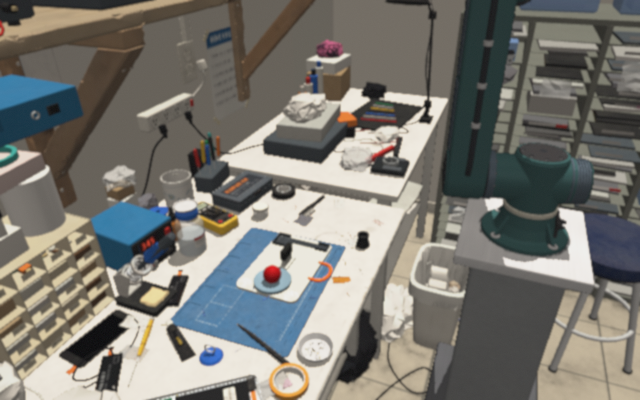

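The top view shows the tray at about (243,201): ball at (218,200), grip near (241,200), orange loop near (243,231). The brush is at (330,184), with its head at the left (310,185) and its tail at (358,185). The trackball is at (448,232) and the loupe at (294,249).

Run:
```python
from h import *
c=robot.get_calibration("top"); im=cv2.imread("pics/top0.png")
for n,u,v,z in [("ball",218,200,.03),("grip",241,200,.05),("loop",243,234,.01),("brushhead",310,185,.007),("tail",358,184,.005),("trackball",449,231,.034),("loupe",294,249,.03),("tape",349,145,.018),("pot",303,142,.03),("benchedgeR",368,269,0),("bench2edgeL",391,251,0)]:
    print(n,np.round(plane(c,u,v,z),3))
a=cv2.resize(im[125:265,160:380],None,fx=3.6,fy=3.6,interpolation=cv2.INTER_CUBIC); cv2.imwrite("pics/crop0.png",a)
w=robot.get_calibration("wrist"); print(w["vfov"],w["cx"],w["cy"],np.round(w["T"],3).tolist())
```

```text
ball [0.501 0.414 0.03 ]
grip [0.498 0.347 0.05 ]
loop [0.407 0.349 0.01 ]
brushhead [0.541 0.16  0.007]
tail [0.542 0.025 0.005]
trackball [ 0.406 -0.217  0.034]
loupe [0.364 0.206 0.03 ]
tape [0.651 0.049 0.018]
pot [0.66  0.178 0.03 ]
benchedgeR [0.305 0.003 0.   ]
bench2edgeL [ 0.354 -0.063  0.   ]
60.48232957542704 320.2916096513811 196.4074614248137 [[0.286, -0.922, -0.261, 0.234], [-0.958, -0.275, -0.076, -0.505], [-0.002, 0.271, -0.962, 0.384], [0.0, 0.0, 0.0, 1.0]]
```

View pics/crop0.png

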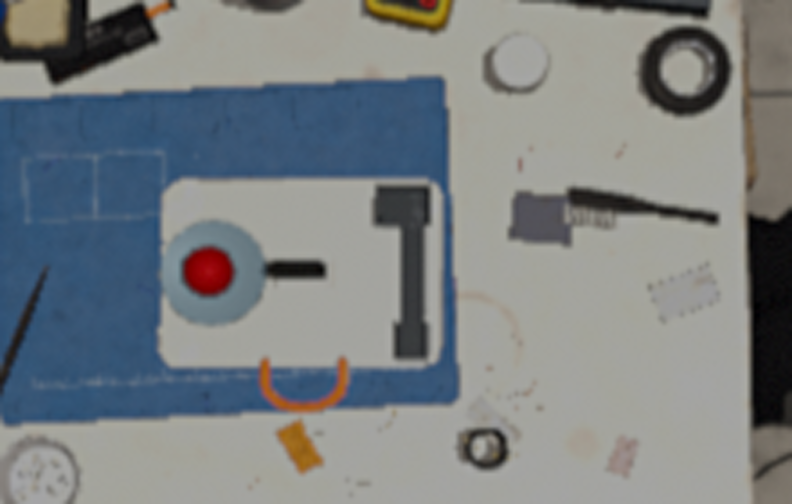

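The crop shows the brush lying almost along the image's x. Its head is at crop (570,198) with pale bristles towards the robot, and its tail is at (718,218). The wide bay pocket is at the top (402,205) and the narrow one at the bottom (410,340). Next I'll look from the wrist camera, placed between the tray and the brush.

```bash
cat >> h.py <<'E'
def plan(goal,yaw,n,fing,start=None,r=1,ease=False):
    """rows to reach TCP goal (m), yaw (rad) in n rows from start/current"""
    o=robot.get_obs(); p=np.array(o["tool_pos"])*1e3; y=o["ee_rot"][2]
    if start is not None: p=np.array(start[:3])*1e3; y=start[3]
    g=np.array(goal)*1e3; dy=(yaw-y+np.pi)%(2*np.pi)-np.pi; y0=y; p0=p.copy()
    for i in range(n):
        s=(i+1)/n
        if ease: s=10*s**3-15*s**4+6*s**5
        q=p0+(g-p0)*s; d=q-p; tw=round(-np.degrees(y0+dy*s-y),r)
        c,s_=np.cos(y),np.sin(y)
        t=np.round([c*d[0]+s_*d[1], s_*d[0]-c*d[1], -d[2]],r)
        p=p+[c*t[0]+s_*t[1], s_*t[0]-c*t[1], -t[2]]; y-=np.radians(tw)
        print([fing,[float(v) for v in t],float(tw)],end=",\n" if (i+1)%8==0 else ",")
    print("\nend",np.round(p,1),round(y,4))
E
python3 - <<'E'
from h import *
plan([.46,.13,.30],np.pi/2,16,0,r=0)
E
```

```text
[0, [30.0, -34.0, -5.0], -5.0],[0, [33.0, -31.0, -5.0], -4.0],[0, [34.0, -29.0, -5.0], -5.0],[0, [38.0, -26.0, -5.0], -4.0],[0, [38.0, -23.0, -5.0], -5.0],[0, [41.0, -19.0, -6.0], -5.0],[0, [42.0, -16.0, -5.0], -4.0],[0, [44.0, -13.0, -5.0], -5.0],
[0, [44.0, -9.0, -5.0], -4.0],[0, [45.0, -6.0, -5.0], -5.0],[0, [45.0, -2.0, -5.0], -4.0],[0, [45.0, 1.0, -5.0], -5.0],[0, [45.0, 5.0, -5.0], -5.0],[0, [44.0, 9.0, -5.0], -4.0],[0, [44.0, 12.0, -5.0], -5.0],[0, [42.0, 16.0, -6.0], -4.0],

end [460.3 130.  300.4] 1.5649
```

Request:
carry_out(
  increments=[
    [0,[30,-34,-5],-5],
    [0,[33,-31,-5],-4],
    [0,[34,-29,-5],-5],
    [0,[38,-26,-5],-4],
    [0,[38,-23,-5],-5],
    [0,[41,-19,-6],-5],
    [0,[42,-16,-5],-4],
    [0,[44,-13,-5],-5],
  ],
)

```text
time: 0.9
tool_pos: [0.3091, -0.1965, 0.2603]
ee_rot: [3.142, -0.0, 0.939]
wrist_force: [0.2, -0.3, 1.2]
width: 0.094
finger_force: 0.0
```

Request:
carry_out(
  increments=[
    [0,[44,-9,-5],-4],
    [0,[45,-6,-5],-5],
    [0,[45,-2,-5],-4],
    [0,[45,1,-5],-5],
    [0,[45,5,-5],-5],
    [0,[44,9,-5],-4],
    [0,[44,12,-5],-5],
    [0,[42,16,-6],-4],
  ],
)

```text
time: 1.7
tool_pos: [0.4604, 0.1316, 0.3011]
ee_rot: [-3.141, 0.0, 1.569]
wrist_force: [0.4, -0.1, 0.9]
width: 0.0939
finger_force: 0.0
```

Request:
carry_out(
  increments=[
    [0,[0,0,0],0],
    [0,[0,0,0],0],
    [0,[0,0,0],0],
  ],
)

```text
time: 2.0
tool_pos: [0.4599, 0.1287, 0.3011]
ee_rot: [-3.141, 0.001, 1.563]
wrist_force: [0.1, -1.0, 0.1]
width: 0.094
finger_force: 0.0
```

Run:
```python
from h import *
import json
o=robot.get_obs(); print(np.round(o["tool_pos"],4),np.round(o["ee_rot"],3),np.round(o["joint_positions"],3))
c=robot.get_calibration("wrist"); im=robot.snapshot("wrist"); cv2.imwrite("pics/w1.png",im)
json.dump({k:(np.array(v).tolist() if k=="T" else float(v)) for k,v in c.items()},open("w1.json","w"))
for n,p in [("brush",[.54,.09,0]),("grip",[.5,.347,.05]),("ball",[.5,.414,.03])]: print(n,np.round(proj(c,p)))
print(np.round(c["T"],3))
```

```text
[0.4599 0.1287 0.3011] [-3.141e+00  1.000e-03  1.563e+00] [ 1.540e-01 -7.600e-02  1.374e+00 -1.000e-03  1.844e+00  1.620e-01]
brush [378. 186.]
grip [356. -39.]
ball [ 356. -104.]
[[ 1.    -0.008 -0.004  0.461]
 [-0.008 -0.962 -0.272  0.206]
 [-0.002  0.272 -0.962  0.466]
 [ 0.     0.     0.     1.   ]]
```

View pics/w1.png

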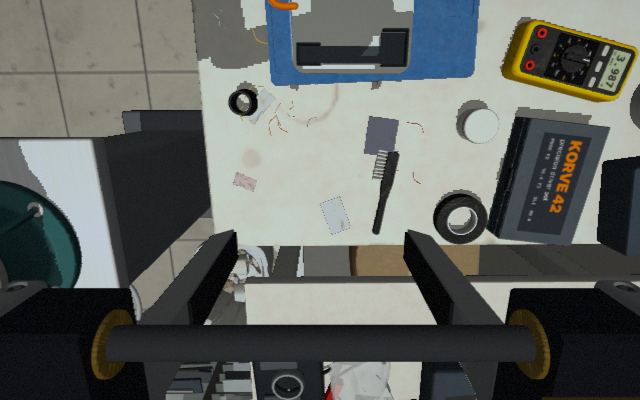

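The wrist view shows the brush with its head at (393,153), tail at (376,233) and bristles on the robot's side. The wide bay pocket is at (395,47) and the narrow one at (308,54). I'll measure the brush from a mask.

Run:
```python
from h import *
import json
c=json.load(open("w1.json")); im=cv2.imread("pics/w1.png")
g=im.max(2); m=(g<75).astype(np.uint8); m[:,:365]=0; m[:,402:]=0; m[:148]=0; m[238:]=0
n,l,st,_=cv2.connectedComponentsWithStats(m); k=1+np.argmax(st[1:,4]); print(st[k])
ys=np.arange(st[k][1],st[k][1]+st[k][3]); C=[]
for y in ys:
    x=np.where(l[y]==k)[0]
    if y%6==0: print(y,x.min(),x.max(),len(x))
    C.append((x.min()+x.max()+1)/2-.5)
C=np.array(C); s=(ys>190)
p=np.polyfit(ys[s],C[s],1)
f=lambda y: plane(c,np.polyval(p,y),y,.0045)
# top (z=.009) outline at ends approximates
a,b=f(ys[0]-.5),f(ys[-1]+.5); print("head",a.round(4),"tail",b.round(4),"len",np.linalg.norm(a-b).round(4),"mid",((a+b)/2).round(4),"dir head (deg)",np.degrees(np.arctan2(*(a-b)[1::-1])))
# right edge
R=np.array([np.where(l[y]==k)[0].max()+.5 for y in ys]); 
for y in (155,165,175,185,195): print(y, R[y-ys[0]], (plane(c,R[y-ys[0]],y,.0045)[0]-f(y)[0]).round(4))
```

```text
[372 152  27  82 736]
156 387 397 11
162 386 396 11
168 384 395 12
174 383 393 11
180 382 392 11
186 381 390 10
192 380 388 9
198 380 386 7
204 378 384 7
210 377 383 7
216 376 381 6
222 374 380 7
228 373 379 7
head [0.5582 0.1382 0.0045] tail [0.5373 0.0199 0.0045] len 0.1202 mid [0.5478 0.079  0.0045] dir head (deg) 80.00248490370488
155 398.5 0.0084
165 395.5 0.0074
175 393.5 0.0079
185 391.5 0.0083
195 387.5 0.0059
```

Run:
```python
from h import *
plan([.5457,.0672,.06],np.radians(80),8,130)
plan([.5457,.0672,.016],np.radians(80),4,130,start=(.5457,.0672,.06,np.radians(80)))
```

```text
[130, [-7.6, 10.8, 30.2], 1.2],[130, [-7.3, 10.9, 30.1], 1.2],[130, [-7.1, 11.1, 30.2], 1.2],[130, [-6.9, 11.2, 30.1], 1.2],[130, [-6.6, 11.4, 30.2], 1.2],[130, [-6.4, 11.5, 30.2], 1.2],[130, [-6.2, 11.7, 30.1], 1.2],[130, [-5.9, 11.8, 30.2], 1.1],

end [545.7  67.2  60. ] 1.3971
[130, [0.0, 0.0, 11.0], -0.0],[130, [0.0, 0.0, 11.0], -0.0],[130, [0.0, 0.0, 11.0], -0.0],[130, [0.0, 0.0, 11.0], -0.0],
end [545.7  67.2  16. ] 1.3963
```

Request:
carry_out(
  increments=[
    [130,[-7.6,10.8,30.2],1.2],
    [130,[-7.3,10.9,30.1],1.2],
    [130,[-7.1,11.1,30.2],1.2],
    [130,[-6.9,11.2,30.1],1.2],
    [130,[-6.6,11.4,30.2],1.2],
    [130,[-6.4,11.5,30.2],1.2],
    [130,[-6.2,11.7,30.1],1.2],
    [130,[-5.9,11.8,30.2],1.1],
  ],
)

```text
time: 2.85
tool_pos: [0.5463, 0.0664, 0.0595]
ee_rot: [3.141, 0.0, 1.395]
wrist_force: [-0.6, 0.0, -0.6]
width: 0.0469
finger_force: 0.0
```

Request:
carry_out(
  increments=[
    [130,[0,0,0],0],
    [130,[0,0,0],0],
    [130,[0,0,0],0],
    [130,[0,0,0],0],
  ],
)

```text
time: 3.25
tool_pos: [0.5474, 0.0686, 0.0627]
ee_rot: [3.137, -0.001, 1.399]
wrist_force: [0.2, 0.4, -0.1]
width: 0.0459
finger_force: 0.0
```

Run:
```python
from h import *
o=robot.get_obs(); print(np.round(o["tool_pos"],4),np.round(o["ee_rot"],4))
im=robot.snapshot("wrist"); cv2.imwrite("pics/w2.png",im); c=robot.get_calibration("wrist")
print(proj(c,[.5478,.079,.0045]),proj(c,[.5457,.0672,.0045]),proj(c,[.5582,.1382,.0045]))
```

```text
[0.5474 0.0686 0.0627] [ 3.1374e+00 -9.0000e-04  1.3993e+00]
(np.float64(317.18845696054643), np.float64(203.09790835431235)) (np.float64(317.16876285275254), np.float64(219.75248540117568)) (np.float64(317.0849345823625), np.float64(112.06697069798426))
```

View pics/w2.png

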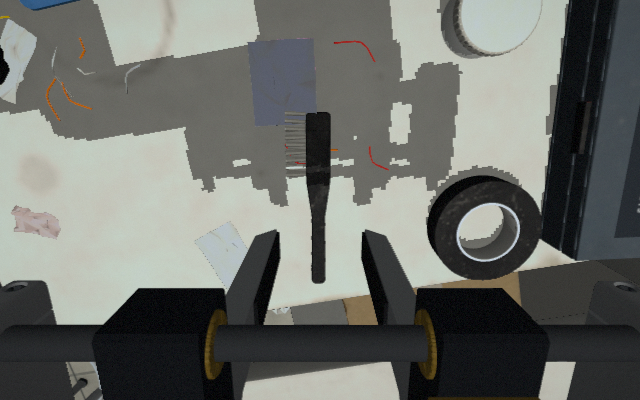

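The brush is centred between the fingers (column 318, head at row 112). I'll go down in steps and check the height.

Request:
carry_out(
  increments=[
    [130,[0,0,10],0],
    [130,[0,0,10],0],
    [130,[0,0,10],0],
    [130,[0,0,10],0],
    [130,[0,0,0],0],
    [130,[0,0,0],0],
    [130,[0,0,0],0],
  ],
)

```text
time: 4.0
tool_pos: [0.5467, 0.0685, 0.0205]
ee_rot: [3.141, -0.0, 1.399]
wrist_force: [0.0, 0.3, 0.5]
width: 0.0459
finger_force: 0.0
```

Run:
```python
from h import *
for i in range(4):
    o=robot.get_obs(); print(o["time"],np.round(o["tool_pos"],4),np.round(o["ee_rot"],4),np.round(o["joint_positions"],4))
    robot.snapshot("top")
```

```text
4.0 [0.5467 0.0685 0.0205] [ 3.1409e+00 -1.0000e-04  1.3991e+00] [ 2.1700e-02  2.1320e-01  1.6363e+00 -1.0000e-04  1.2914e+00  1.9350e-01]
4.05 [0.5468 0.0684 0.0207] [ 3.1405e+00 -1.0000e-04  1.3990e+00] [ 2.1700e-02  2.1300e-01  1.6362e+00 -1.0000e-04  1.2914e+00  1.9350e-01]
4.1 [0.5468 0.0685 0.0208] [ 3.1403e+00 -2.0000e-04  1.3991e+00] [ 2.1700e-02  2.1280e-01  1.6362e+00 -1.0000e-04  1.2914e+00  1.9350e-01]
4.15 [0.5468 0.0684 0.0208] [ 3.1403e+00 -2.0000e-04  1.3990e+00] [ 2.1700e-02  2.1270e-01  1.6363e+00 -1.0000e-04  1.2914e+00  1.9350e-01]
```

Request:
carry_out(
  increments=[
    [130,[0,0,2.5],0],
    [130,[0,0,2.5],0],
    [255,[0,0,0],0],
    [255,[0,0,0],0],
    [255,[0,0,0],0],
    [255,[0,0,0],0],
    [255,[0,0,0],0],
    [255,[0,0,0],0],
  ],
)

```text
time: 5.0
tool_pos: [0.5464, 0.0685, 0.0152]
ee_rot: [3.141, 0.0, 1.399]
wrist_force: [0.1, -0.2, 0.6]
width: 0.0128
finger_force: 30.0
```

Request:
carry_out(
  increments=[
    [255,[0,0,-5],0],
    [255,[0,0,-10],0],
    [255,[0,0,-15],0],
    [255,[0,0,-20],0],
    [255,[0,0,-20],0],
    [255,[0,0,-20],0],
    [255,[0,0,-20],0],
    [255,[0,0,0],0],
  ],
)

```text
time: 5.8
tool_pos: [0.5489, 0.0686, 0.1304]
ee_rot: [3.133, -0.002, 1.399]
wrist_force: [0.1, 0.3, -0.1]
width: 0.0131
finger_force: 30.0
```

Run:
```python
from h import *
plan([.42,.20,.18],np.radians(-4),12,255,r=0)
```

```text
[255, [9.0, -12.0, -4.0], 7.0],[255, [7.0, -14.0, -4.0], 7.0],[255, [6.0, -14.0, -4.0], 7.0],[255, [4.0, -15.0, -5.0], 7.0],[255, [2.0, -15.0, -4.0], 7.0],[255, [0.0, -16.0, -4.0], 7.0],[255, [-2.0, -15.0, -4.0], 7.0],[255, [-3.0, -15.0, -4.0], 7.0],
[255, [-5.0, -14.0, -4.0], 7.0],[255, [-7.0, -14.0, -4.0], 7.0],[255, [-9.0, -12.0, -4.0], 7.0],[255, [-10.0, -12.0, -5.0], 7.0],
end [420.2 200.1 180.4] -0.0669
```

Request:
carry_out(
  increments=[
    [255,[9,-12,-4],7],
    [255,[7,-14,-4],7],
    [255,[6,-14,-4],7],
    [255,[4,-15,-5],7],
    [255,[2,-15,-4],7],
    [255,[0,-16,-4],7],
    [255,[-2,-15,-4],7],
    [255,[-3,-15,-4],7],
  ],
)

```text
time: 6.6
tool_pos: [0.4594, 0.1566, 0.1579]
ee_rot: [-3.142, 0.001, 0.417]
wrist_force: [0.2, 0.6, 0.8]
width: 0.0128
finger_force: 30.0
```

Request:
carry_out(
  increments=[
    [255,[-5,-14,-4],7],
    [255,[-7,-14,-4],7],
    [255,[-9,-12,-4],7],
    [255,[-10,-12,-5],7],
    [255,[0,0,0],0],
    [255,[0,0,0],0],
    [255,[0,0,0],0],
    [255,[0,0,0],0],
  ],
)

```text
time: 7.4
tool_pos: [0.4178, 0.1995, 0.1747]
ee_rot: [3.141, 0.001, -0.067]
wrist_force: [0.2, 1.4, -0.7]
width: 0.0132
finger_force: 30.0
```

Run:
```python
from h import *
import json
o=robot.get_obs(); print(np.round(o["tool_pos"],4),np.round(o["ee_rot"],4))
c=robot.get_calibration("wrist"); im=robot.snapshot("wrist"); cv2.imwrite("pics/w3.png",im)
json.dump({k:(np.array(v).tolist() if k=="T" else float(v)) for k,v in c.items()}|{"tcp":o["tool_pos"].tolist(),"yaw":float(o["ee_rot"][2])},open("w3.json","w"))
```

```text
[0.4178 0.1995 0.1747] [ 3.141e+00  6.000e-04 -6.680e-02]
```

View pics/w3.png

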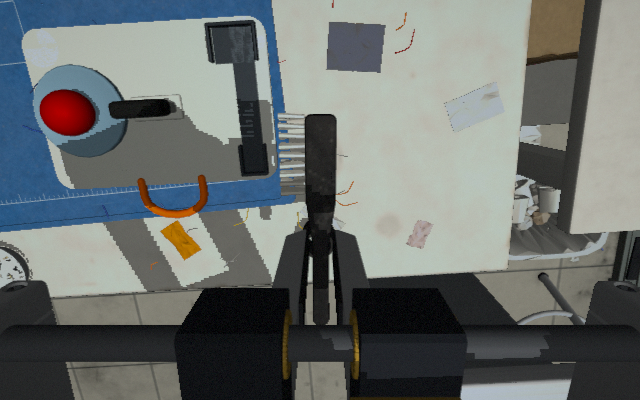

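The brush hangs straight along the tool's x, from (320,115) to (321,322). The tray's wide pocket is at (233,42), the narrow pocket at (254,160), the grip at (141,108) and the ball at (67,113). I'll measure the tray from these.

Run:
```python
from h import *
import json
c=json.load(open("w3.json")); im=cv2.imread("pics/w3.png"); B,G,R=[im[...,i].astype(int) for i in range(3)]
def comp(m,pt):
    n,l,st,ce=cv2.connectedComponentsWithStats(m.astype(np.uint8)); k=l[pt[1],pt[0]]; return l==k,st[k],ce[k]
m,s,ce=comp((R>120)&(G<60)&(B<60)|(R>90)&(G<40)&(B<40),(67,113)); 
e=cv2.fitEllipse(cv2.findContours(m.astype(np.uint8),0,1)[0][0]); print("ball",e, plane(c,*e[0],.030).round(4))
m,s,ce=comp((G>60)&(B>G+8)&(R<G)&(B-R>20)&(B<190)&(B-R<75),(90,75)); print("dish",s)
dark=(im.max(2)<75); m,s,ce=comp(dark,(233,42)); print("bay",s)
cnt=max(cv2.findContours(m.astype(np.uint8),0,1)[0],key=len); ap=cv2.approxPolyDP(cnt,3,True)[:,0]
for u,v in ap: print((u,v),plane(c,u,v,.017)[:2].round(4))
m,s,ce=comp(dark,(135,108)); print("grip",s,ce)
cnt=max(cv2.findContours(m.astype(np.uint8),0,1)[0],key=len)
for u,v in cv2.approxPolyDP(cnt,2,True)[:,0]: print((u,v),plane(c,u,v,.055)[:2].round(4))
for b,t in [(100,130)]: pass
m,s,ce=comp((R>150)&(G>60)&(G<150)&(B<90)|(R>100)&(G>R*.35)&(G<R*.65)&(B<R*.3),(172,213)); print("loop",s)
ys,xs=np.where(m); print([plane(c,x,y,.009)[:2].round(4) for x,y in [(xs.min(),ys[xs.argmin()]),(xs.max(),ys[xs.argmax()]),(int(np.median(xs[ys==ys.max()])),ys.max())]])
```

```text
ball ((63.413902282714844, 112.44075012207031), (40.38731384277344, 49.17624282836914), 119.54622650146484) [0.5017 0.4183 0.03  ]
dish [   0    0  262  186 4307]
bay [     0      0    640    400 178577]
(np.int32(0), np.int32(0)) [0.5959 0.456 ]
(np.int32(0), np.int32(246)) [0.3762 0.5281]
(np.int32(14), np.int32(250)) [0.3708 0.5152]
(np.int32(25), np.int32(260)) [0.3591 0.5074]
(np.int32(28), np.int32(279)) [0.3374 0.5108]
(np.int32(46), np.int32(283)) [0.3315 0.4934]
(np.int32(57), np.int32(324)) [0.2814 0.4957]
(np.int32(181), np.int32(324)) [0.2721 0.3606]
(np.int32(202), np.int32(290)) [0.312 0.331]
(np.int32(198), np.int32(287)) [0.3158 0.3346]
(np.int32(271), np.int32(287)) [0.3106 0.2577]
(np.int32(285), np.int32(237)) [0.3661 0.2375]
(np.int32(302), np.int32(229)) [0.3736 0.2196]
(np.int32(307), np.int32(220)) [0.3828 0.2138]
(np.int32(304), np.int32(117)) [0.4829 0.2087]
(np.int32(310), np.int32(113)) [0.486 0.203]
(np.int32(330), np.int32(113)) [0.4848 0.1847]
(np.int32(336), np.int32(118)) [0.48   0.1795]
(np.int32(336), np.int32(194)) [0.4077 0.1835]
(np.int32(331), np
[... 3091 characters left out ...]
32(173), np.int32(102)) [0.5034 0.3105]
(np.int32(164), np.int32(99)) [0.5061 0.3173]
(np.int32(124), np.int32(100)) [0.5076 0.3493]
(np.int32(116), np.int32(87)) [0.5178 0.3534]
(np.int32(96), np.int32(71)) [0.5306 0.3662]
(np.int32(114), np.int32(86)) [0.5186 0.3548]
(np.int32(121), np.int32(98)) [0.5092 0.3513]
(np.int32(120), np.int32(101)) [0.507  0.3526]
(np.int32(109), np.int32(103)) [0.5061 0.3618]
(np.int32(112), np.int32(117)) [0.4951 0.3619]
(np.int32(125), np.int32(119)) [0.4929 0.3518]
(np.int32(118), np.int32(140)) [0.4766 0.3613]
(np.int32(108), np.int32(150)) [0.469  0.3715]
loop [138 176  68  42 696]
[array([0.4341, 0.3775]), array([0.4195, 0.3131]), array([0.3924, 0.3493])]
```

Run:
```python
import cv2
im=cv2.imread("pics/w3.png"); a=cv2.convertScaleAbs(im[10:200,20:286],alpha=1.6,beta=20)
cv2.imwrite("pics/c3.png",cv2.resize(a,None,fx=3,fy=3,interpolation=cv2.INTER_CUBIC))
```

```text
(no output)
```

View pics/c3.png

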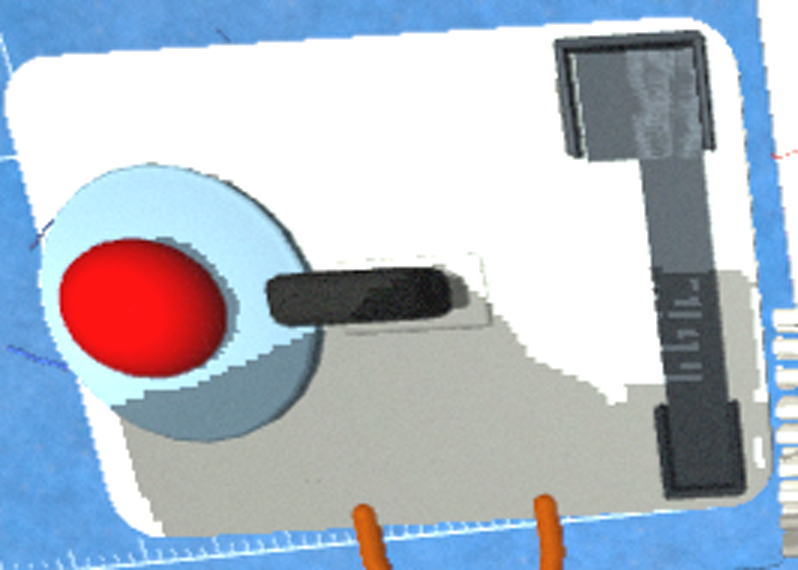

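Run:
```python
from h import *
import json
c=json.load(open("w3.json")); P=lambda U,V,z: plane(c,20+U/3,10+V/3,z)[:2]*1e3
for n,U,V,z in [("ball",142,307,.030),("gripL",268,301,.055),("gripR",450,293,.055),("gripfrontmid",360,270,.055),("gripbackmid",360,323,.055),
 ("wideTL",556,40,.017),("wideTR",704,31,.017),("wideBL",577,157,.017),("wideBR",716,150,.017),("narTL",655,405,.017),("narTR",738,400,.017),("narBL",665,497,.017),("narBR",745,491,.017),
 ("stripL1",640,160,.009),("stripR1",706,160,.009),("stripL2",664,390,.009),("stripR2",727,390,.009),
 ("trayR",738,100,.009),("trayR2",768,430,.009),("trayT",300,43,.009),("trayT2",600,24,.009),("trayB1",200,534,.009),("trayB2",680,503,.009),("trayL",8,110,.009),("trayL2",110,490,.009),
 ("loopA",362,508,.012),("loopB",545,498,.012)]:
    print(n,P(U,V,z).round(1))
# brush in view: head (320,114), tail (321,322) at grip height
tcp=np.array(c["tcp"])
for u,v in [(320,114),(320.5,323),(304.5,150),(336,150)]:
    for z in (tcp[2]-.0095,): print("brush",u,v,(plane(c,u,v,z)[:2]*1e3).round(1))
print(tcp)
```

```text
ball [501.6 414.9]
gripL [500.5 362.8]
gripR [499.2 313.7]
gripfrontmid [506.7 336.5]
gripbackmid [493.1 339.4]
wideTL [566.5 286.6]
wideTR [566.  244.2]
wideBL [535.1 285.4]
wideBR [534.3 244.5]
narTL [461.5 272.2]
narTR [461.3 246.2]
narBL [432.1 273. ]
narBR [432.3 247.2]
stripL1 [534.  268.9]
stripR1 [532.6 249.1]
stripL2 [465.2 270.7]
stripR2 [463.8 250.7]
trayR [548.5 237.7]
trayR2 [450.2 238.9]
trayT [572.5 363.7]
trayT2 [571.6 275.5]
trayB1 [428.5 430.4]
trayB2 [428.1 270.3]
trayL [560.5 454.4]
trayL2 [445.2 456. ]
loopA [434.2 373.3]
loopB [433.4 313.2]
brush 320 114 [490.4 193.5]
brush 320.5 323 [370.5 201.4]
brush 304.5 150 [473.1 202.6]
brush 336 150 [472.  186.6]
[0.417787   0.19946703 0.17465487]
```

Two tray edges, the strip and the pockets agree: the tray is centred near (500,345) mm with a yaw of about -0.7°. The measured sizes also fit (217×144, end walls ±67). I'll hover over the bay.

Run:
```python
from h import *
plan([.4877,.2604,.11],-.012,8,255)
plan([.4877,.2604,.045],-.012,5,255,start=(.4877,.2604,.11,-.012))
```

```text
[255, [8.2, -8.2, 8.1], -0.4],[255, [8.3, -8.1, 8.1], -0.4],[255, [8.3, -8.1, 8.1], -0.4],[255, [8.4, -8.0, 8.1], -0.4],[255, [8.4, -7.9, 8.0], -0.4],[255, [8.5, -7.9, 8.1], -0.4],[255, [8.5, -7.9, 8.1], -0.4],[255, [8.6, -7.7, 8.1], -0.4],

end [487.7 260.4 110. ] -0.0112
[255, [0.0, -0.0, 13.0], -0.0],[255, [0.0, -0.0, 13.0], -0.0],[255, [0.0, -0.0, 13.0], -0.0],[255, [0.0, -0.0, 13.0], -0.0],[255, [0.0, -0.0, 13.0], -0.0],
end [487.7 260.4  45. ] -0.012
```

Request:
carry_out(
  increments=[
    [255,[8.2,-8.2,8.1],-0.4],
    [255,[8.3,-8.1,8.1],-0.4],
    [255,[8.3,-8.1,8.1],-0.4],
    [255,[8.4,-8,8.1],-0.4],
    [255,[8.4,-7.9,8],-0.4],
    [255,[8.5,-7.9,8.1],-0.4],
    [255,[8.5,-7.9,8.1],-0.4],
    [255,[8.6,-7.7,8.1],-0.4],
  ],
)

```text
time: 8.25
tool_pos: [0.4881, 0.2616, 0.1096]
ee_rot: [3.141, 0.0, -0.01]
wrist_force: [0.7, 0.3, 0.2]
width: 0.0129
finger_force: 30.0
```

Request:
carry_out(
  increments=[
    [255,[0,0,13],0],
    [255,[0,0,13],0],
    [255,[0,0,13],0],
    [255,[0,0,13],0],
    [255,[0,0,10],0],
    [255,[0,0,0],0],
    [255,[0,0,0],0],
    [255,[0,0,0],0],
  ],
)

```text
time: 9.05
tool_pos: [0.488, 0.2611, 0.0493]
ee_rot: [-3.141, -0.002, -0.011]
wrist_force: [-0.2, 0.2, -0.3]
width: 0.0128
finger_force: 30.0
```

Run:
```python
from h import *
import json
o=robot.get_obs(); print(np.round(o["tool_pos"],4),np.round(o["ee_rot"],4))
c=robot.get_calibration("wrist"); im=robot.snapshot("wrist"); cv2.imwrite("pics/w4.png",im)
json.dump({k:(np.array(v).tolist() if k=="T" else float(v)) for k,v in c.items()}|{"tcp":o["tool_pos"].tolist(),"yaw":float(o["ee_rot"][2])},open("w4.json","w"))
a=cv2.convertScaleAbs(im[60:360,180:460],alpha=1.6,beta=20)
cv2.imwrite("pics/c4.png",cv2.resize(a,None,fx=2,fy=2,interpolation=cv2.INTER_CUBIC))
```

```text
[0.488  0.2611 0.0493] [-3.141e+00 -1.600e-03 -1.120e-02]
```

View pics/c4.png

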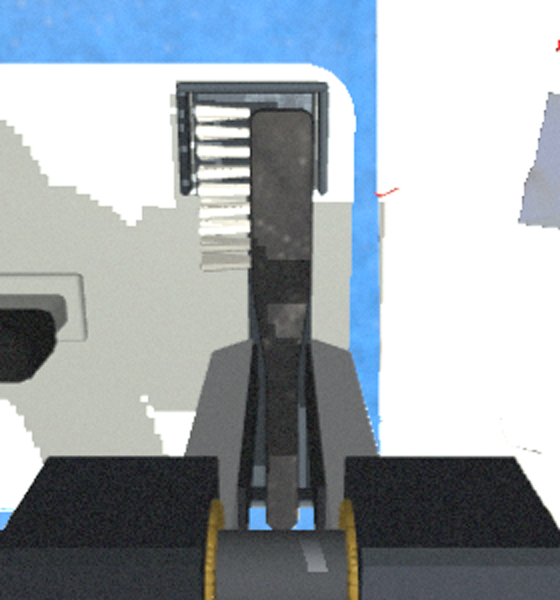

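The brush is over the bay, head end at crop (281,110), and the wide pocket rim runs from (177,83) to (327,83). I'll check the clearances.

Run:
```python
from h import *
import json
c=json.load(open("w4.json")); P=lambda U,V,z: plane(c,180+U/2,60+V/2,z)[:2]*1e3
zt=.0493-.0152+.009
for n,U,V,z in [("brush head end",281,109,zt),("brush L@200",251,200,zt),("brush R@200",312,200,zt),("bristle tip",196,140,zt-.004),("tail end",282,529,zt),("rimTL",177,82,.017),("rimTR",327,83,.017),("innerwall top",250,95,.017),("rimBL",182,194,.017),("rimBR",325,194,.017),("trayright",352,150,.009),("traytop",150,63,.009)]: print(n,P(U,V,z).round(1))
```

```text
brush head end [560.7 258.9]
brush L@200 [538.4 266.8]
brush R@200 [538.3 251.4]
bristle tip [553.2 280.4]
tail end [442.1 260.1]
rimTL [567.3 287.7]
rimTR [566.5 246.1]
innerwall top [563.6 267.5]
rimBL [536.  287.9]
rimBR [535.5 246.5]
trayright [547.3 238. ]
traytop [572.7 296.3]
```

Request:
carry_out(
  increments=[
    [255,[-1.3,-0.5,0],0],
    [255,[0,0,5],0],
    [255,[0,0,5],0],
    [255,[0,0,5],0],
    [255,[0,0,4],0],
    [255,[0,0,3],0],
    [255,[0,0,0],0],
    [255,[0,0,0],0],
  ],
)

```text
time: 9.9
tool_pos: [0.4862, 0.2614, 0.0264]
ee_rot: [3.141, 0.0, -0.011]
wrist_force: [0.4, 1.5, 1.1]
width: 0.0131
finger_force: 30.0
```

Request:
carry_out(
  increments=[
    [255,[0,0,0],0],
    [255,[0,0,0],0],
    [255,[0,0,0],0],
  ],
)

```text
time: 10.2
tool_pos: [0.4863, 0.2615, 0.0267]
ee_rot: [-3.141, -0.0, -0.011]
wrist_force: [0.1, -0.4, -0.6]
width: 0.0132
finger_force: 30.0
```

Request:
carry_out(
  increments=[
    [255,[0,0,1.0],0],
    [255,[0,0,0.8],0],
    [255,[0,0,0],0],
    [255,[0,0,0],0],
    [255,[0,0,0],0],
  ],
)

```text
time: 10.7
tool_pos: [0.4861, 0.2614, 0.0246]
ee_rot: [3.141, 0.0, -0.011]
wrist_force: [0.3, 0.6, -0.6]
width: 0.0134
finger_force: 30.0
```

Request:
carry_out(
  increments=[
    [215,[0,0,0],0],
    [205,[0,0,0],0],
    [190,[0,0,0],0],
    [180,[0,0,0],0],
    [180,[0,0,0],0],
    [180,[0,0,0],0],
  ],
)

```text
time: 11.3
tool_pos: [0.4862, 0.2614, 0.0247]
ee_rot: [3.142, -0.0, -0.011]
wrist_force: [-0.3, -0.4, -0.4]
width: 0.0277
finger_force: 0.0
```

Request:
carry_out(
  increments=[
    [180,[0,0,-5],0],
    [180,[0,0,-10],0],
    [180,[0,0,-15],0],
    [180,[0,0,-20],0],
    [180,[0,0,-25],0],
    [180,[0,0,-25],0],
    [180,[0,0,-20],0],
    [180,[0,0,0],0],
  ],
)

```text
time: 12.1
tool_pos: [0.4886, 0.2624, 0.1502]
ee_rot: [-3.138, -0.009, -0.011]
wrist_force: [0.4, -0.3, 0.8]
width: 0.0277
finger_force: 0.0
```

Run:
```python
from h import *
plan([.4998,.345,.15],1.559,12,130,r=1)
```

```text
[130, [0.9, -6.9, 0.0], -7.5],[130, [1.7, -6.7, 0.0], -7.5],[130, [2.6, -6.4, 0.0], -7.5],[130, [3.5, -6.1, 0.1], -7.5],[130, [4.2, -5.5, -0.0], -7.5],[130, [4.8, -5.0, -0.0], -7.5],[130, [5.5, -4.2, 0.0], -7.5],[130, [6.0, -3.5, 0.0], -7.5],
[130, [6.4, -2.7, 0.0], -7.5],[130, [6.7, -1.9, 0.1], -7.5],[130, [6.9, -0.9, -0.0], -7.5],[130, [6.9, -0.1, -0.0], -7.5],
end [499.8 345.  150. ] 1.5597
```

Request:
carry_out(
  increments=[
    [130,[0.9,-6.9,0],-7.5],
    [130,[1.7,-6.7,0],-7.5],
    [130,[2.6,-6.4,0],-7.5],
    [130,[3.5,-6.1,0],-7.5],
    [130,[4.2,-5.5,0],-7.5],
    [130,[4.8,-5,0],-7.5],
    [130,[5.5,-4.2,0],-7.5],
    [130,[6,-3.5,0],-7.5],
  ],
)

```text
time: 12.9
tool_pos: [0.4933, 0.3165, 0.1438]
ee_rot: [-3.141, 0.001, 1.041]
wrist_force: [-0.6, 0.3, 0.0]
width: 0.0463
finger_force: 0.0
```

Request:
carry_out(
  increments=[
    [130,[6.4,-2.7,0],-7.5],
    [130,[6.7,-1.9,0],-7.5],
    [130,[6.9,-0.9,0],-7.5],
    [130,[6.9,-0.1,0],-7.5],
    [130,[0,0,20],0],
    [130,[0,0,20],0],
    [130,[0,0,0],0],
    [130,[0,0,0],0],
  ],
)

```text
time: 13.7
tool_pos: [0.4969, 0.3437, 0.104]
ee_rot: [-3.14, 0.001, 1.56]
wrist_force: [0.2, 0.2, -0.6]
width: 0.0462
finger_force: 0.0
```

Run:
```python
from h import *
import json
o=robot.get_obs(); print(np.round(o["tool_pos"],4),np.round(o["ee_rot"],4))
c=robot.get_calibration("wrist"); im=robot.snapshot("wrist"); cv2.imwrite("pics/w5.png",im)
json.dump({k:(np.array(v).tolist() if k=="T" else float(v)) for k,v in c.items()}|{"tcp":o["tool_pos"].tolist(),"yaw":float(o["ee_rot"][2])},open("w5.json","w"))
t=robot.snapshot("top"); cv2.imwrite("pics/t5.png",t)
a=cv2.convertScaleAbs(im[:,120:520],alpha=1.5,beta=20); b=cv2.resize(t[160:250,190:300],None,fx=3.6,fy=3.6,interpolation=cv2.INTER_CUBIC)
b=cv2.copyMakeBorder(b,0,400-b.shape[0],0,0,cv2.BORDER_CONSTANT)
cv2.imwrite("pics/c5.png",np.hstack([a,b]))
```

```text
[0.4969 0.3437 0.104 ] [-3.1401e+00  1.0000e-03  1.5596e+00]
```

View pics/c5.png

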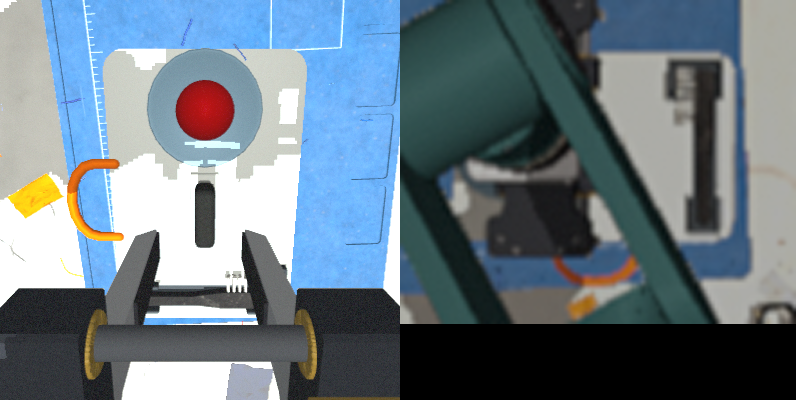

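The brush lies in its bay, with the head in the wide pocket and the bristles towards the grip. The grip is at wrist pixel (325,182–247) and the ball at (325,110).

Run:
```python
from h import *
import json
c=json.load(open("w5.json")); im=cv2.imread("pics/w5.png"); R=im[...,2].astype(int);G=im[...,1].astype(int)
m=((R>70)&(G<R*.4)).astype(np.uint8); m[170:]=0
k=max(cv2.findContours(m,0,1)[0],key=cv2.contourArea); e=cv2.fitEllipse(k); print(e, plane(c,*e[0],.03)[:2].round(4))
d=(im.max(2)<60).astype(np.uint8); d[:176]=0; d[252:]=0; d[:,300:]*=1; d[:,:305]=0; d[:,345:]=0
ys,xs=np.where(d); print(ys.min(),ys.max(),xs.min(),xs.max())
for y in (195,205,215,225,235): x=np.where(d[y])[0]; print(y,x.min(),x.max(),plane(c,(x.min()+x.max())/2,y,.055)[:2].round(4),plane(c,x.max()+.5,y,.055)[0]-plane(c,x.min()-.5,y,.055)[0])
for y in (182,247,248): print(plane(c,324.5,y,.055)[:2].round(4))
print(c["tcp"])
# fingers: tips columns
```

```text
((324.9453430175781, 108.94575500488281), (54.72891616821289, 56.67150115966797), 179.444091796875) [0.5013 0.4153]
181 246 315 334
195 315 334 [0.5003 0.3619] 0.012959015103606197
205 315 334 [0.5002 0.3551] 0.013066539739384986
215 315 334 [0.5001 0.3482] 0.01317586362908063
225 315 333 [0.4998 0.3412] 0.01262277113228688
235 315 334 [0.5   0.334] 0.013400092890419324
[0.5003 0.3705]
[0.4999 0.3253]
[0.4999 0.3246]
[0.4968793572148039, 0.3436643094235771, 0.10401969917193024]
```

Request:
carry_out(
  increments=[
    [130,[2,3.1,8],0],
    [130,[0,0,12],0],
    [130,[0,0,12],0],
    [130,[0,0,12],0],
    [130,[0,0,10],0],
    [130,[0,0,6],0],
    [130,[0,0,0],0],
    [130,[0,0,0],0],
  ],
)

```text
time: 14.6
tool_pos: [0.5006, 0.346, 0.0447]
ee_rot: [3.141, -0.0, 1.56]
wrist_force: [1.3, -0.1, 0.2]
width: 0.0462
finger_force: 0.0
```

Request:
carry_out(
  increments=[
    [130,[0,0,3],0],
    [130,[0,0,3],0],
    [130,[0,0,0],0],
    [130,[0,0,0],0],
  ],
)

```text
time: 15.0
tool_pos: [0.5005, 0.3459, 0.0387]
ee_rot: [3.142, 0.0, 1.56]
wrist_force: [-0.0, -0.8, -0.1]
width: 0.046
finger_force: 0.0
```

Request:
carry_out(
  increments=[
    [150,[0,-0.4,1],0],
    [175,[0,0,0],0],
    [195,[0,0,0],0],
    [205,[0,0,0],0],
    [211,[0,0,0],0],
    [216,[0,0,0],0],
    [221,[0,0,0],0],
    [226,[0,0,0],0],
  ],
)

```text
time: 15.8
tool_pos: [0.4997, 0.3459, 0.0377]
ee_rot: [-3.141, 0.0, 1.56]
wrist_force: [-2.3, 0.1, 1.4]
width: 0.0138
finger_force: 30.0
```

Request:
carry_out(
  increments=[
    [240,[0,0,0],0],
    [255,[0,0,0],0],
    [255,[0,0,0],0],
    [255,[0,0,0],0],
  ],
)

```text
time: 16.2
tool_pos: [0.4997, 0.3459, 0.0376]
ee_rot: [-3.141, 0.0, 1.56]
wrist_force: [-3.5, -0.3, 3.3]
width: 0.0137
finger_force: 30.0
```

```bash
cat > ball.py <<'E'
from h import *
def ball(save=None):
    """ball ellipse centre and dish centre in wrist picture"""
    o=robot.get_obs(); im=robot.snapshot("wrist"); R,G,B=[im[...,i].astype(int) for i in (2,1,0)]
    if save: cv2.imwrite(save,im)
    m=((R>60)&(G<R*.4)&(B<R*.4)).astype(np.uint8); m[170:]=0
    e=cv2.fitEllipse(max(cv2.findContours(m,0,1)[0],key=cv2.contourArea))
    print("ball px",np.round(e[0],1),"t",o["time"],"tcp",np.round(o["tool_pos"],4),np.round(o["ee_rot"],4),"F",np.round(o["wrist_force"],1),"T",np.round(o["wrist_torque"],2),o["width"].round(4),o["finger_force"].round(1))
E
python3 -c "
from ball import *
ball()"
```

```text
Traceback (most recent call last):
  File "ball.py", line 8, in ball
    print("ball px",np.round(e[0],1),"t",o["time"],"tcp",np.round(o["tool_pos"],4),np.round(o["ee_rot"],4),"F",np.round(o["wrist_force"],1),"T",np.round(o["wrist_torque"],2),o["width"].round(4),o["finger_force"].round(1))
                                                                                                                                                                              ^^^^^^^^^^^^^^^^
AttributeError: 'float' object has no attribute 'round'
```

Request:
carry_out(
  increments=[
    [255,[0,0,-0.5],0],
    [255,[0,0,-1],0],
    [255,[0,0,-2],0],
    [255,[0,0,-3],0],
    [255,[0,0,-4],0],
    [255,[0,0,-5],0],
    [255,[0,0,-6],0],
    [255,[0,0,-7],0],
  ],
)

```text
time: 17.05
tool_pos: [0.5001, 0.3459, 0.0667]
ee_rot: [3.141, 0.0, 1.56]
wrist_force: [-0.0, -0.1, -3.3]
width: 0.0139
finger_force: 30.0
```

```bash
sed -i 's/o\["width"\].round(4),o\["finger_force"\].round(1)/o["width"],o["finger_force"]/' ball.py
python3 - <<'E'
from ball import *
ball()
im=cv2.imread("pics/top0.png"); s=cv2.imread("pics/side0.png")
a=cv2.resize(cv2.convertScaleAbs(im[200:262,420:482],alpha=1.8,beta=20),None,fx=8,fy=8,interpolation=cv2.INTER_CUBIC)
b=cv2.resize(cv2.convertScaleAbs(s[140:180,360:415],alpha=1.8,beta=20),None,fx=5,fy=5,interpolation=cv2.INTER_CUBIC)
b=cv2.copyMakeBorder(b,0,496-b.shape[0],0,0,cv2.BORDER_CONSTANT); o=np.hstack([a,b]); print(o.shape); cv2.imwrite("pics/tb.png",o)
E
```

```text
ball px [320.2 118.2] t 17.05 tcp [0.5001 0.3459 0.0667] [3.1414 0.     1.5596] F [-0.  -0.1 -3.3] T [ 0.   -0.08 -0.01] 0.01388443834496345 29.999214112758636
(496, 771, 3)
```

View pics/tb.png

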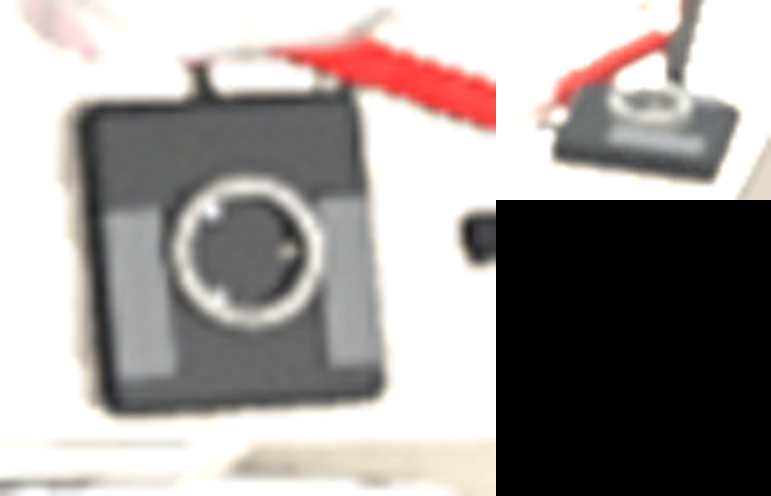

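The crop shows the trackball's ring socket centred at about (248,250), with its body turned a few degrees. I'll measure the ring with an ellipse fit and the edges with rays.

Run:
```python
from h import *
c=robot.get_calibration("top"); P=lambda U,V,z: plane(c,420+(U+.5)/8-.5,200+(V+.5)/8-.5,z)[:2]*1e3
a=cv2.imread("pics/tb.png")[:,:496]; g=a.min(2)
m=(g>150).astype(np.uint8); m[:165]=0; m[335:]=0; m[:,:165]=0; m[:,332:]=0
k=max(cv2.findContours(m,0,1)[0],key=cv2.contourArea); e=cv2.fitEllipse(k); print("ring",e,[P(*e[0],z).round(1) for z in(.034,.028)])
# body mask
d=(a.max(2)<150).astype(np.uint8); d[:90]=0; d[415:]=0; d[:,395:]=0
L=[];Rr=[]
for v in range(130,380,5):
    x=np.where(d[v])[0]; L.append((x.min(),v)); Rr.append((x.max(),v))
T=[];Bt=[]
for u in list(range(110,190,5))+list(range(230,340,5)):
    y=np.where(d[:,u])[0]; T.append((u,y.min())); Bt.append((u,y.max()))
for z in (.0,.026,.034):
    print(z)
    for n,S in (("L",L),("R",Rr),("T",T),("B",Bt)):
        W=np.array([P(u,v,z) for u,v in S]); vx,vy,x0,y0=cv2.fitLine(W.astype(np.float32),cv2.DIST_HUBER,0,.1,.01).ravel()
        print(n,"mid",W.mean(0).round(1),"ang",np.degrees(np.arctan2(vy,vx)).round(2)%180)
```

```text
ring ((257.5112609863281, 254.16342163085938), (149.2793731689453, 173.2613525390625), 122.51587677001953) [array([ 405.1, -224.6]), array([ 405.2, -226.2])]
0.0
L mid [ 407.2 -173.4] ang 2.84
R mid [ 405.8 -261.1] ang 166.89
T mid [ 461.1 -224.8] ang 92.42
B mid [ 352.1 -220.5] ang 92.34
0.026
L mid [ 406.7 -167.6] ang 2.84
R mid [ 405.4 -253.6] ang 166.91
T mid [ 459.5 -218. ] ang 92.42
B mid [ 352.7 -213.8] ang 92.34
0.034
L mid [ 406.6 -165.8] ang 2.84
R mid [ 405.3 -251.2] ang 166.91
T mid [ 459.1 -215.9] ang 92.42
B mid [ 352.9 -211.7] ang 92.34
```

Run:
```python
from h import *
c=robot.get_calibration("top"); P=lambda U,V,z: plane(c,420+(U+.5)/8-.5,200+(V+.5)/8-.5,z)[:2]*1e3
a=cv2.imread("pics/tb.png")[:,:496]; g=a.min(2).astype(int)
# ring ridge by radial maxima round (248,250)
pts=[]
for t in np.radians(np.arange(0,360,6)):
    r=np.arange(45,85,.5); u=248+r*np.cos(t); v=250+r*np.sin(t); q=g[v.astype(int),u.astype(int)]; k=q.argmax(); pts.append((u[k],v[k]))
e=cv2.fitEllipse(np.array(pts,np.float32)); print("ring",e,[P(*e[0],z).round(1) for z in (.034,.03)])
# right edge: outermost column where bright bench (>200) begins
for nm,dr in (("R",1),("L",-1)):
    W=[]
    for v in range(140,375,5):
        row=g[v]; u=(300 if dr>0 else 140)
        while row[u]<195: u+=dr
        W.append((u,v))
    for z in (.0,.02,.03):
        X=np.array([P(u,v,z) for u,v in W]); p=cv2.fitLine(X.astype(np.float32),cv2.DIST_HUBER,0,.1,.01).ravel(); print(nm,z,X.mean(0).round(1),np.degrees(np.arctan(p[1]/p[0])).round(2))
```

```text
ring ((250.12281799316406, 252.05056762695312), (129.51295471191406, 133.70326232910156), 110.26229858398438) [array([ 405.8, -222.1]), array([ 405.9, -223.2])]
R 0.0 [ 404.9 -264.6] 2.78
R 0.02 [ 404.6 -258.8] 2.78
R 0.03 [ 404.4 -255.9] 2.78
L 0.0 [ 406.3 -169.6] 3.17
L 0.02 [ 406.  -165.2] 3.17
L 0.03 [ 405.8 -163. ] 3.17
```

Request:
carry_out(
  increments=[
    [255,[0,0,-1],0],
    [255,[0,0,-3],0],
    [255,[0,0,-5],0],
    [255,[0,0,-8],0],
    [255,[0,0,-10],0],
    [255,[0,0,-11],0],
    [255,[0,0,-11],0],
    [255,[0,0,-11],0],
  ],
)

```text
time: 17.9
tool_pos: [0.5003, 0.346, 0.1276]
ee_rot: [3.141, -0.0, 1.56]
wrist_force: [-0.3, -0.4, -2.9]
width: 0.0139
finger_force: 30.0
```

Request:
carry_out(
  increments=[
    [255,[0,0,-10],0],
    [255,[0,0,-8],0],
    [255,[0,0,-5],0],
    [255,[0,0,-3],0],
    [255,[0,0,-2],0],
    [255,[0,0,0],0],
    [255,[0,0,0],0],
    [255,[0,0,0],0],
  ],
)

```text
time: 18.7
tool_pos: [0.4998, 0.3458, 0.1535]
ee_rot: [-3.141, 0.001, 1.56]
wrist_force: [0.3, -0.1, -3.0]
width: 0.0138
finger_force: 30.0
```

Run:
```python
from ball import *
ball()
c=robot.get_calibration("side"); print("side ring",plane(c,390.8,160.2,.034).round(4))
o=robot.get_obs(); p=o["tool_pos"]; print(np.round(o["joint_positions"],3))
plan([.4055,-.222,p[2]],np.radians(182.6),96,255,ease=True)
```

```text
ball px [319.9 118.2] t 18.7 tcp [0.4998 0.3458 0.1535] [-3.1407e+00  6.0000e-04  1.5596e+00] F [ 0.3 -0.1 -3. ] T [-0.06 -0.11 -0.01] 0.013795114813072402 29.999217689037323
side ring [ 0.4049 -0.2219  0.034 ]
[ 0.512  0.237  1.33  -0.     1.575  0.523]
[255, [-0.0, -0.0, -0.0], -0.0],[255, [-0.0, -0.0, -0.0], -0.0],[255, [-0.2, -0.0, -0.0], -0.0],[255, [-0.2, -0.1, -0.0], -0.1],[255, [-0.3, -0.0, -0.0], -0.0],[255, [-0.6, -0.1, -0.0], -0.1],[255, [-0.7, -0.1, -0.0], -0.1],[255, [-0.9, -0.2, -0.0], -0.2],
[255, [-1.1, -0.1, -0.0], -0.2],[255, [-1.5, -0.3, -0.0], -0.2],[255, [-1.6, -0.3, -0.0], -0.3],[255, [-2.0, -0.3, -0.0], -0.3],[255, [-2.3, -0.4, -0.0], -0.4],[255, [-2.6, -0.5, -0.0], -0.4],[255, [-2.9, -0.6, -0.0], -0.5],[255, [-3.2, -0.6, -0.0], -0.5],
[255, [-3.6, -0.8, -0.0], -0.6],[255, [-3.9, -0.9, -0.0], -0.6],[255, [-4.2, -1.0, -0.0], -0.8],[255, [-4.6, -1.1, -0.0], -0.7],[255, [-4.9, -1.3, -0.0], -0.8],[255, [-5.2, -1.5, -0.0], -0.9],[255, [-5.6, -1.6, -0.0], -1.0],[255, [-5.8, -1.9, -0.0], -1.0],
[255, [-6.2, -2.1, -0.0], -1.0],[255, [-6.4, -2.2, -0.0], -1.1],[255, [-6.
[... 1549 characters left out ...]
0.0], -0.9],[255, [0.5, -5.1, -0.0], -0.8],[255, [0.5, -4.7, -0.0], -0.8],[255, [0.5, -4.3, -0.0], -0.7],[255, [0.5, -4.0, -0.0], -0.6],[255, [0.5, -3.6, -0.0], -0.6],
[255, [0.5, -3.2, -0.0], -0.6],[255, [0.5, -3.0, -0.0], -0.4],[255, [0.5, -2.5, -0.0], -0.5],[255, [0.4, -2.3, -0.0], -0.3],[255, [0.3, -2.0, -0.0], -0.4],[255, [0.4, -1.7, -0.0], -0.2],[255, [0.2, -1.4, -0.0], -0.3],[255, [0.3, -1.1, -0.0], -0.2],
[255, [0.1, -0.9, -0.0], -0.1],[255, [0.2, -0.7, -0.0], -0.1],[255, [0.1, -0.5, -0.0], -0.1],[255, [0.1, -0.4, -0.0], -0.1],[255, [0.0, -0.2, -0.0], -0.0],[255, [0.0, -0.1, -0.0], -0.0],[255, [0.1, -0.1, -0.0], -0.0],[255, [-0.0, 0.0, -0.0], -0.0],

end [ 405.5 -222.   153.6] 3.1863
```

The side view confirms the ring at (0.405,-0.222), and the ball hasn't moved in the lifted tray. I'll carry it over along the slow, smooth path.

Request:
carry_out(
  increments=[
    [255,[-0.2,0,0],0],
    [255,[-0.2,-0.1,0],-0.1],
    [255,[-0.3,0,0],0],
    [255,[-0.6,-0.1,0],-0.1],
    [255,[-0.7,-0.1,0],-0.1],
    [255,[-0.9,-0.2,0],-0.2],
    [255,[-1.1,-0.1,0],-0.2],
    [255,[-1.5,-0.3,0],-0.2],
  ],
)

```text
time: 19.55
tool_pos: [0.4992, 0.3403, 0.1542]
ee_rot: [3.141, 0.0, 1.576]
wrist_force: [0.9, 0.1, -3.5]
width: 0.014
finger_force: 30.0
```

Request:
carry_out(
  increments=[
    [255,[-1.6,-0.3,0],-0.3],
    [255,[-2.0,-0.3,0],-0.3],
    [255,[-2.3,-0.4,0],-0.4],
    [255,[-2.6,-0.5,0],-0.4],
    [255,[-2.9,-0.6,0],-0.5],
    [255,[-3.2,-0.6,0],-0.5],
    [255,[-3.6,-0.8,0],-0.6],
    [255,[-3.9,-0.9,0],-0.6],
  ],
)

```text
time: 20.35
tool_pos: [0.4954, 0.3179, 0.1542]
ee_rot: [3.142, 0.0, 1.639]
wrist_force: [-0.7, 0.4, -4.6]
width: 0.0138
finger_force: 30.0
```

Request:
carry_out(
  increments=[
    [255,[-4.2,-1.0,0],-0.8],
    [255,[-4.6,-1.1,0],-0.7],
    [255,[-4.9,-1.3,0],-0.8],
    [255,[-5.2,-1.5,0],-0.9],
    [255,[-5.6,-1.6,0],-1.0],
    [255,[-5.8,-1.9,0],-1.0],
    [255,[-6.2,-2.1,0],-1.0],
    [255,[-6.4,-2.2,0],-1.1],
  ],
)

```text
time: 21.15
tool_pos: [0.488, 0.2734, 0.1542]
ee_rot: [-3.142, 0.0, 1.767]
wrist_force: [-1.4, 0.1, -3.8]
width: 0.0137
finger_force: 30.0
```

Request:
carry_out(
  increments=[
    [255,[-6.8,-2.6,0],-1.2],
    [255,[-6.9,-2.8,0],-1.2],
    [255,[-7.3,-3.0,0],-1.3],
    [255,[-7.4,-3.4,0],-1.3],
    [255,[-7.6,-3.6,0],-1.4],
    [255,[-7.8,-4.0,0],-1.4],
    [255,[-7.9,-4.3,0],-1.4],
    [255,[-8.1,-4.6,0],-1.5],
  ],
)

```text
time: 21.95
tool_pos: [0.4771, 0.208, 0.1542]
ee_rot: [3.141, 0.0, 1.954]
wrist_force: [-0.5, -0.0, -3.8]
width: 0.014
finger_force: 30.0
```

Request:
carry_out(
  increments=[
    [255,[-8.1,-4.9,0],-1.6],
    [255,[-8.2,-5.4,0],-1.6],
    [255,[-8.3,-5.6,0],-1.6],
    [255,[-8.2,-6.0,0],-1.6],
    [255,[-8.2,-6.4,0],-1.7],
    [255,[-8.2,-6.7,0],-1.7],
    [255,[-8.0,-7.0,0],-1.8],
    [255,[-8.0,-7.4,0],-1.7],
  ],
)

```text
time: 22.75
tool_pos: [0.4636, 0.1271, 0.1543]
ee_rot: [3.141, 0.0, 2.186]
wrist_force: [1.1, -0.4, -4.6]
width: 0.0139
finger_force: 30.0
```

Request:
carry_out(
  increments=[
    [255,[-7.8,-7.6,0],-1.8],
    [255,[-7.6,-8.0,0],-1.8],
    [255,[-7.4,-8.3,0],-1.8],
    [255,[-7.2,-8.6,0],-1.8],
    [255,[-6.9,-8.8,0],-1.8],
    [255,[-6.7,-9.1,0],-1.8],
    [255,[-6.4,-9.2,0],-1.8],
    [255,[-6.0,-9.4,0],-1.9],
  ],
)

```text
time: 23.55
tool_pos: [0.4489, 0.0392, 0.1543]
ee_rot: [3.141, 0.001, 2.44]
wrist_force: [0.3, -0.2, -3.5]
width: 0.014
finger_force: 30.0
```

Request:
carry_out(
  increments=[
    [255,[-5.8,-9.6,0],-1.8],
    [255,[-5.4,-9.8,0],-1.8],
    [255,[-5.0,-9.8,0],-1.8],
    [255,[-4.8,-9.8,0],-1.7],
    [255,[-4.3,-10.0,0],-1.8],
    [255,[-4.0,-9.9,0],-1.7],
    [255,[-3.7,-9.9,0],-1.7],
    [255,[-3.3,-9.8,0],-1.7],
  ],
)

```text
time: 24.35
tool_pos: [0.4347, -0.0464, 0.1544]
ee_rot: [3.142, 0.001, 2.684]
wrist_force: [0.0, -0.3, -3.4]
width: 0.0135
finger_force: 30.0
```

Request:
carry_out(
  increments=[
    [255,[-3.0,-9.8,0],-1.7],
    [255,[-2.6,-9.6,0],-1.6],
    [255,[-2.3,-9.5,0],-1.6],
    [255,[-2.0,-9.3,0],-1.5],
    [255,[-1.7,-9.1,0],-1.5],
    [255,[-1.4,-9.0,0],-1.5],
    [255,[-1.1,-8.6,0],-1.4],
    [255,[-0.9,-8.4,0],-1.4],
  ],
)

```text
time: 25.15
tool_pos: [0.4223, -0.1202, 0.1544]
ee_rot: [-3.141, 0.001, 2.896]
wrist_force: [0.3, 0.9, -2.8]
width: 0.0132
finger_force: 30.0
```

Request:
carry_out(
  increments=[
    [255,[-0.7,-8.1,0],-1.3],
    [255,[-0.4,-7.9,0],-1.2],
    [255,[-0.3,-7.5,0],-1.3],
    [255,[-0.1,-7.2,0],-1.1],
    [255,[0,-6.8,0],-1.1],
    [255,[0.1,-6.5,0],-1.1],
    [255,[0.3,-6.1,0],-1.0],
    [255,[0.3,-5.8,0],-0.9],
  ],
)

```text
time: 25.95
tool_pos: [0.4132, -0.1752, 0.1543]
ee_rot: [-3.141, 0.0, 3.053]
wrist_force: [-0.1, 0.2, -3.7]
width: 0.0139
finger_force: 30.0
```

Request:
carry_out(
  increments=[
    [255,[0.4,-5.4,0],-0.9],
    [255,[0.5,-5.1,0],-0.8],
    [255,[0.5,-4.7,0],-0.8],
    [255,[0.5,-4.3,0],-0.7],
    [255,[0.5,-4.0,0],-0.6],
    [255,[0.5,-3.6,0],-0.6],
    [255,[0.5,-3.2,0],-0.6],
    [255,[0.5,-3.0,0],-0.4],
  ],
)

```text
time: 26.75
tool_pos: [0.408, -0.2081, 0.1541]
ee_rot: [3.142, -0.0, -3.136]
wrist_force: [-0.3, -0.4, -3.7]
width: 0.0133
finger_force: 30.0
```

Request:
carry_out(
  increments=[
    [255,[0.5,-2.5,0],-0.5],
    [255,[0.4,-2.3,0],-0.3],
    [255,[0.3,-2.0,0],-0.4],
    [255,[0.4,-1.7,0],-0.2],
    [255,[0.2,-1.4,0],-0.3],
    [255,[0.3,-1.1,0],-0.2],
    [255,[0.1,-0.9,0],-0.1],
    [255,[0.2,-0.7,0],-0.1],
  ],
)

```text
time: 27.55
tool_pos: [0.4059, -0.2206, 0.1542]
ee_rot: [-3.142, 0.0, -3.1]
wrist_force: [-0.5, 0.2, -3.6]
width: 0.0138
finger_force: 30.0
```

Request:
carry_out(
  increments=[
    [255,[0.1,-0.5,0],-0.1],
    [255,[0.1,-0.4,0],-0.1],
    [255,[0,-0.2,0],0],
    [255,[0,-0.1,0],0],
    [255,[0,0,0],0],
    [255,[0,0,0],0],
    [255,[0,0,0],0],
    [255,[0,0,0],0],
  ],
)

```text
time: 28.35
tool_pos: [0.4057, -0.2218, 0.1542]
ee_rot: [-3.141, 0.0, -3.097]
wrist_force: [0.1, -0.4, -4.2]
width: 0.0137
finger_force: 30.0
```

Run:
```python
from ball import *
ball("pics/w9.png")
o=robot.get_obs(); print(np.round(o["qvel"],3))
t=robot.snapshot("top"); cv2.imwrite("pics/t9.png",t); c=robot.get_calibration("top")
R,G,B=[t[...,i].astype(int) for i in (2,1,0)]
p=o["tool_pos"]; zb=p[2]-.0376+.003  # tray underside
m=((R>90)&(G<60)&(B<60)).astype(np.uint8); k=max(cv2.findContours(m,0,1)[0],key=cv2.contourArea); (u,v),r=cv2.minEnclosingCircle(k)
print("ball top view",plane(c,u,v,zb+.027).round(4),"r",r)
m=((R>120)&(G>50)&(G<R*.75)&(B<R*.45)).astype(np.uint8); n,l,st,ce=cv2.connectedComponentsWithStats(m)
for i in range(1,n):
    if st[i,4]>8: print(st[i],ce[i].round(1),plane(c,*ce[i],zb+.006).round(3))
```

```text
ball px [319.1 117.7] t 28.35 tcp [ 0.4057 -0.2218  0.1542] [-3.1415  0.     -3.0969] F [ 0.1 -0.4 -4.2] T [ 0.12 -0.11  0.  ] 0.013708649706117649 29.999344646930695
[-0.001 -0.001 -0.    -0.001 -0.001  0.002]
ball top view [ 0.534  -0.5212  0.1466] r 25.597949981689453
[241  87   6   6  11] [243.9  90.1] [0.779 0.326 0.126]
[310  98  23   7  94] [321.3 100.6] [0.747 0.125 0.126]
[335 100   9   6  33] [339.3 102.5] [0.741 0.078 0.126]
[103 123   5   3  12] [105.1 123.8] [0.696 0.687 0.126]
[518 125  43  34 699] [539.1 141.6] [ 0.63  -0.433  0.126]
[201 126   6   4  10] [203.6 127.3] [0.682 0.43  0.126]
[109 235  20  17  35] [118.8 243.1] [0.387 0.644 0.126]
[136 242  18  22  61] [148.3 251.1] [0.365 0.568 0.126]
[238 242  11  14  78] [242.7 248.8] [0.368 0.329 0.126]
[131 258   7   6  10] [133.7 260.9] [0.341 0.605 0.126]
```

Request:
carry_out(
  increments=[
    [255,[0,0,0],0],
    [255,[0,0,0],0],
    [255,[0,0,0],0],
    [255,[0,0,0],0],
    [255,[0,0,0],0],
    [255,[0,0,0],0],
    [255,[0,0,0],0],
    [255,[0,0,0],0],
  ],
)

```text
time: 29.25
tool_pos: [0.4057, -0.2218, 0.1542]
ee_rot: [-3.141, 0.0, -3.097]
wrist_force: [0.1, -0.6, -4.0]
width: 0.0137
finger_force: 30.0
```

Run:
```python
from ball import *
ball()
print(robot.close_job())
```

```text
ball px [319.1 117.7] t 29.25 tcp [ 0.4057 -0.2218  0.1542] [-3.1415  0.     -3.0969] F [ 0.1 -0.6 -4. ] T [ 0.11 -0.17  0.04] 0.013702205933556016 29.99920517206192
the job is handed in; nothing more can be done
None
```

The job is handed in at 29 s: the brush is in its bay, and the arm holds the tray still and level about 86 mm above the trackball base, loop to the right and square to it within my roughly 0.5° measurement, with the ball resting in its dish.

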